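# Lay out the rinsing place in the fume hood

### The arm

A 6-joint arm with a two-finger parallel gripper is mounted at the origin on a cart in front of the work surface, level with it; the furniture and walls round the work are solid. World frame = base frame: x ahead of the robot, y to its left, z up, the work surface at z = 0. Lengths are in mm, angles in rad, forces in N, time in s.
With the tool pointing down it reaches from about 425 to 950 mm from the base axis. Payload 14.7 kg.
Tool frame: the origin (TCP) lies midway between the tips of the shut fingers; the grasp point (between the pads) lies grasp_offset behind it (grasp_offset is the distance from the TCP to the grasp point, in mm); z points along the fingers, y is the line along which they close (so a half turn about z gives the same grasp; the last joint's range is limited). The gripper opens to 85 mm and grips with 20 to 120 N. Pads are 22 mm wide; open, the fingers measure 114 mm over their backs; the gripper's body (76 mm by 85 mm) begins 54 mm behind the grasp point. The pads swing forward as they close: fully open they stand 13 mm farther back than shut.
Start: joints at [-1.361, 0.48, 1.596, -0, 1.065, -0.047], TCP at [165.108, -628.674, 231.297] pointing down, gripper open.
Joint ranges: [-2.75, 2.75], [-0.82, 2.05], [0.23, 2.67], [-1.56, 4.7], [0.09, 2.69], [-2.92, 2.92]. Speed limits (rad/s): [1.89, 1.89, 2.39, 3.01, 3.01, 3.01].

### API

Orientations are given as a rotation vector (axis times angle).
In Python, from rig import observe, grab_frame, camera_model, close_job, grasp_offset gives the robot as it stands.
- The arm moves only by the tool send_rows, never from a script. Its argument "motion" is a list of rows, each a list of 3 entries, a list of its own where there are three numbers: the shift along the world's x, y, z in mm, then the turn, a rotation vector about the world's x, y, z in rad, then the opening, from 0 (shut) to 1 (fully open). A call has 1 to 12 rows; each row is the pose to reach, as a shift and turn from the pose commanded when the call began; what a row does not reach only later rows make up. A row lasts 1/8 s, in which the tool goes at most 62.5 mm and 10.7 degrees, less where a joint would pass 70% of its speed; a pose out of reach is approached as far as the arm can. A call with a gripper value outside its range is refused whole. The fingers move at their own pace and stop on an object; "squeeze" is the grip in N (left out, the last holds). Time passes only in rows, so rows that repeat a pose let the fingers close. It gives the time, the measured TCP pose, the force, the opening and the grip force at its end, in the units of the state.
- observe(): the state, without advancing time (a new reading comes with each control period).
- grab_frame(name): name is "side" or "top" or "wrist"; returns the picture (480x640x3 uint8, red, green, blue); there is no depth.
- camera_model(name): a dict with "fx", "fy", "cx", "cy" (pixels), "cam_to_world" (4x4, takes a point from camera to world coordinates). Camera axes: x right, y up, looking along -z (the intrinsics and any distortion apply to the point x, -y, -z); pixel columns grow to the right and rows downward; lengths in mm; the calibration is good to about 2 mm. A picture is of the moment at which its call begins: read the wrist's pose just before it. camera_model takes no time and is no camera call; for the wrist camera it gives the pose at the moment of the call.
- close_job(): hands the job in; it is judged then, once.
The state is a dict: "time_s": time; "joint_pos": joint angles; "qd": joint speeds; "tau": joint torques, N m; "position": TCP position; "orientation": TCP orientation; "contact_force": force on the tool from outside, world axes, zero at the start; "moment": the same for the moment, N m; "finger_gap": finger opening in mm; "finger_force": force on a finger pad.
Only numpy, scipy, OpenCV 4.12 (cv2) and the standard library are available. Lean on these libraries where they do the work, as an engineer would, in place of code of your own. Each camera call takes 0.05 s, during which the arm holds its last target. There are 200 camera calls.

### The job

Lay out the rinsing place: take the milky white wash bottle off the blue sloping stand and stand it upright on the worktop midway between the brown red-capped bottle and the brown black-capped bottle, in line with them. Then stand the small amber jar upright squarely in front of the wash bottle, on the robot's side of the row, with about 4 cm clear between the two. Do not shift the two brown bottles or disturb the other glassware.

Things in the scene. Friction and masses are not known exactly. Their poses are not given: they have to be found in the camera images.
- wash_bottle: milky white wash bottle, 73 mm diameter, 188 mm tall, 0.15-0.31 kg; origin: centre of its underside, z along its axis to the spout. White screw cap, 38 mm diameter, 147 to 168 mm up the axis (grip it about 160 mm up), thin spout above it. At the start it lies loose in the stand, its axis 35 degrees from vertical, spout leaning to the stand's -x
- bottle_stand: fixed blue stand, base 150 x 94 mm, 0.12 m high; origin on the worktop under its middle. A shallow trough leaning 35 degrees from vertical to the stand's -x: foot plate under the wash bottle, back plate on its leaning side, cheeks at the stand's +y and -y with 4 mm play, open at the top and the far side. The trough covers the lowest 110 mm of the bottle, which comes out along its own axis
- red_cap_bottle: brown glass bottle with a red cap, 72 mm diameter, 192 mm tall; origin at the centre of its underside. The black-capped bottle stands 250 mm away (centre to centre) along this bottle's own y axis (either way); its -x axis points to the robot's side of the row.
- black_cap_bottle: brown glass bottle with a black cap, 72 mm diameter, 181 mm tall; origin at the centre of its underside.
- amber_jar: small amber stoppered jar, 43 mm diameter, 111 mm tall, 0.09 kg, body straight-sided up to about 80 mm; origin at the centre of its underside. Starts standing loose near the front edge.
- flask_a: bystander: conical flask, 90 mm diameter, 158 mm tall; origin at the centre of its underside
- cylinder_100: bystander: glass measuring cylinder, foot 74 mm, 262 mm tall; origin at the centre of its underside
Things that resemble listed ones, but are neither listed nor needed, are in the scene too. Leave any turquoise look-alike of the amber_jar alone. What is shaped like the black_cap_bottle but yellow is not meant.

How it is judged:
By the outcome, as a careful person would: the job done as asked, in the order asked, and still so for the second after the job is handed in, with the robot touching nothing.
It also fails if it takes over 64 s, if anything falls off the work surface, if the arm or the gripper's body presses on something with over 40 N, if the wrist force passes 120 N, or if a joint passes its speed limit or range.

## Working session

There is one attempt and no reset: what is moved stays moved. The work goes in short steps, Python scripts to look and compute and a tool call to move; the robot and the scene stay as the last step left them, time stands still between calls to the robot, and variables do not carry over. Pictures are saved under pics/ and viewed, at most 10 in all, crops included, and the job is handed in when it is done.

Besides the shell and the picture viewer there is one more tool, called in YAML: its name, and indented under it one key for each argument. send_rows: Moves the arm, as the interface text tells. Its arguments: {"type":"object","properties":{"motion":{"type":"array"},"squeeze":{"type":"number"}},"required":["motion"]}

```bash
mkdir -p pics; python3 - <<'E'
from rig import *
import cv2,numpy as np
print(observe()); print(grasp_offset)
for n in("side","top"):
    im=grab_frame(n); cv2.imwrite(f"pics/{n}0.png",im[:,:,::-1]); print(n,camera_model(n))
E
```

```text
{'time_s': 0.0, 'joint_pos': array([-1.36059561e+00,  4.80842684e-01,  1.59687104e+00,  1.27225231e-05,
        1.06509754e+00, -4.65730821e-02]), 'qd': array([-0.00102087, -0.00060829, -0.00058915, -0.0005069 , -0.00067856,
       -0.00192739]), 'tau': array([ 2.99916566e-03, -9.50644612e+01, -4.30175185e+01, -2.54714752e-05,
        1.21907046e-02,  2.10006391e-05]), 'position': array([ 165.03011082, -628.27515122,  230.66640704]), 'orientation': array([-3.11453225e+00, -4.02066965e-01,  1.38960590e-04]), 'contact_force': array([-1.04390041, -0.15425778,  0.32484156]), 'moment': array([ 0.01437944, -0.04088766, -0.01409963]), 'finger_force': 0.0, 'finger_gap': 85.29066739546026}
18.700000000000003
side {'fx': 451.6266368130089, 'fy': 451.6266368130089, 'cx': 317.26724588915755, 'cy': 238.61759629165405, 'cam_to_world': array([[-3.52898887e-01,  3.96800926e-01, -8.47355534e-01,
        -5.49620638e+02],
       [-9.35373917e-01, -1.72063884e-01,  3.08981644e-01,
         6.44323247e+02],
       [-2.31950815e-02,  9.01633542e-01,  4.31878389e-01,
         6.35446340e+02],
       [ 0.00000000e+00,  0.00000000e+00,  0.00000000e+00,
         1.00000000e+00]])}
top {'fx': 457.06460275643144, 'fy': 457.06460275643144, 'cx': 314.71854210778935, 'cy': 239.46591572752928, 'cam_to_world': array([[-5.44538466e-03,  9.96057682e-01, -8.85406267e-02,
         4.72153513e+02],
       [-9.99899837e-01, -6.58025167e-03, -1.25306432e-02,
         2.29201335e+02],
       [-1.30638630e-02,  8.84635240e-02,  9.95993745e-01,
         1.25960781e+03],
       [ 0.00000000e+00,  0.00000000e+00,  0.00000000e+00,
         1.00000000e+00]])}
```

View pics/top0.png

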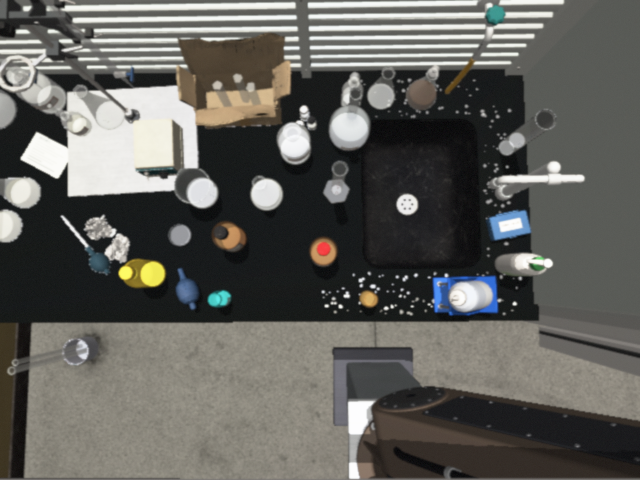

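View pics/side0.png

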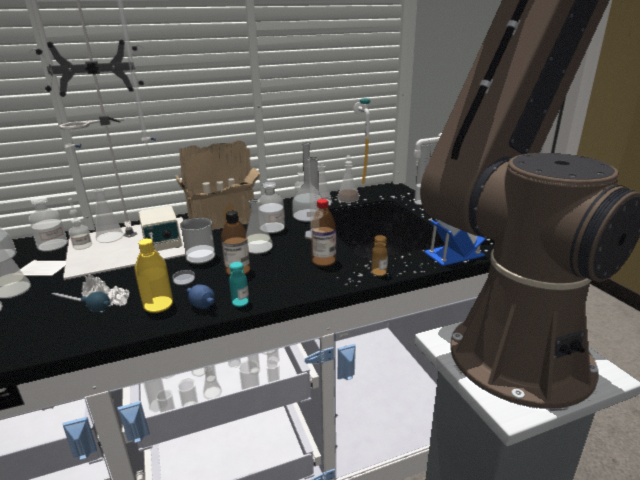

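The top view shows the red cap at (323,249), black cap near (221,233), amber jar (369,299), and the stand at (466,295) with the wash-bottle cap at (457,298), so it leans toward world +y. Next I locate these by colour.

```bash
cat > h.py <<'E'
from rig import *
import cv2,numpy as np
def ray(n,u,v,M=None):
    m=M or camera_model(n); T=m["cam_to_world"]
    d=T[:3,:3]@np.array([(u-m["cx"])/m["fx"],-(v-m["cy"])/m["fy"],-1.]); return T[:3,3],d
def onz(n,u,v,z,M=None):
    o,d=ray(n,u,v,M); return o+d*(z-o[2])/d[2]
def proj(n,p,M=None):
    m=M or camera_model(n); T=m["cam_to_world"]; q=T[:3,:3].T@(np.array(p)-T[:3,3])
    return np.array([m["cx"]+m["fx"]*q[0]/-q[2], m["cy"]-m["fy"]*q[1]/-q[2]])
def blobs(mask,amin=15):
    n,l,s,c=cv2.connectedComponentsWithStats(mask.astype(np.uint8))
    return [(s[i],c[i]) for i in range(1,n) if s[i][4]>=amin]
def hsv(im): return cv2.cvtColor(im,cv2.COLOR_RGB2HSV).astype(int)
E
python3 - <<'E'
from h import *
im=cv2.imread("pics/top0.png")[:,:,::-1].copy(); H=hsv(im)
h,s,v=H[...,0],H[...,1],H[...,2]
for nm,m,z in (("red",((h<6)|(h>174))&(s>180)&(v>120),192),("blue",(h>100)&(h<125)&(s>150)&(v>60),0),("brown",(h>7)&(h<20)&(s>120)&(v>50),100)):
    for st,c in blobs(m,25): print(nm,st,c.round(1),onz("top",*c,z).round())
m=((h>100)&(h<125)&(s>150)&(v>60)).astype(np.uint8); m[:,:425]=0; m[:270]=0
print(cv2.minAreaRect(cv2.findNonZero(m)))
for u,v in((221,233),): print(onz("top",u,v,181))
im=np.ascontiguousarray(im[:,:,::-1])
a=cv2.resize(im[260:330,420:510],None,fx=5,fy=5,interpolation=2)
b=cv2.resize(im[210:280,200:260],None,fx=5,fy=5,interpolation=2)
cv2.imwrite("pics/c1.png",np.hstack([a,b]))
E
```

```text
red [318 243  12  12 116] [323.4 248.5] [546. 222. 192.]
blue [ 432  275   67   41 1088] [462.9 293.7] [ 433. -158.    0.]
brown [445  60  28  34 184] [457.8  78.3] [ 996. -133.  100.]
brown [241 119   8   6  25] [243.9 121.6] [886. 427. 100.]
brown [213 222  34  27 493] [231.6 235.9] [586. 456. 100.]
brown [310 237  27  28 450] [323.  251.6] [544. 223. 100.]
brown [359 290  19  18 237] [368.6 298.8] [425. 109. 100.]
((465.01019287109375, 295.3781433105469), (39.4450569152832, 65.4896011352539), 88.45184326171875)
[584.95214556 465.63334557 181.        ]
```

View pics/c1.png

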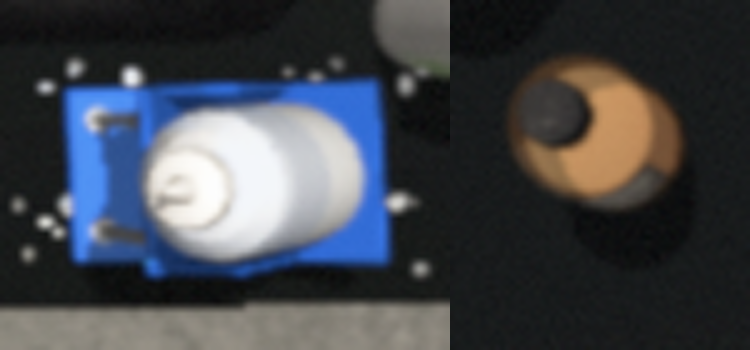

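```bash
cat >> h.py <<'E'
from scipy.spatial.transform import Rotation as R
def goal(pos,x,z,cur=None):
    """shift and turn from the current pose to pos with tool z along z and tool x nearest x"""
    s=cur or observe(); z=np.array(z,float); z/=np.linalg.norm(z); x=np.array(x,float); x=x-z*(x@z); x/=np.linalg.norm(x)
    G=R.from_matrix(np.c_[x,np.cross(z,x),z]); d=(G*R.from_rotvec(s["orientation"]).inv()).as_rotvec()
    return (np.array(pos)-s["position"]).round(1), d.round(3)
def axis(p=0): # bottle axis in stand, p = yaw
    return np.array([-np.sin(p)*.5736,np.cos(p)*.5736,.8192])
E
python3 - <<'E'
from h import *
s=observe(); Rt=R.from_rotvec(s["orientation"]).as_matrix(); T=camera_model("wrist")["cam_to_world"]
print("cam in tool",Rt.T@(T[:3,3]-s["position"]),"\n",(Rt.T@T[:3,:3]).round(2))
for z in(150,165,180): print(onz("top",458,297.4,z))
# base corners
for u,v in((65,88),(378,78),(390,262),(75,265)): print(onz("top",420+u/5,260+v/5,0).round(),onz("top",420+u/5,260+v/5,10).round())
print(onz("top",266,186,158),onz("top",222,232.4,181),onz("top",369,297.5,111),onz("top",530,265,180))
c=onz("top",458,297.4,165);a=axis()
print(goal(c+130*a,[1,0,0],-a))
E
```

```text
cam in tool [  65.24851368   -0.79459706 -142.27876902] 
 [[-0.    0.96  0.26]
 [ 1.    0.    0.  ]
 [ 0.    0.26 -0.96]]
[ 428.90247213 -100.05489876  150.        ]
[429.48715224 -95.60391757 165.        ]
[430.07183235 -91.15293639 180.        ]
[477. -78.   0.] [477. -76.  10.]
[ 482. -249.    0.] [ 482. -245.   10.]
[ 382. -251.    0.] [ 383. -248.   10.]
[381. -81.   0.] [382. -78.  10.]
[702.30863621 361.65160207 158.        ] [586.37088734 463.26611048 181.        ] [428.2294382  109.21084628 111.        ] [ 504.66824406 -261.8464469   180.        ]
(array([264.5, 607.3,  40.8]), array([-0.609, -0.079, -0.249]))
```

send_rows:
  motion:
    - [[20,20,60],[0,0,0],1]
    - [[60,60,110],[0,0,0],1]
    - [[110,110,130],[0,0,0],1]
    - [[150,160,140],[0,0,0],1]
    - [[190,210,140],[0,0,-0.06],1]
    - [[220,260,140],[-0.1,-0.02,-0.1],1]
    - [[240,320,130],[-0.2,-0.03,-0.15],1]
    - [[255,380,120],[-0.3,-0.05,-0.2],1]
    - [[262,440,100],[-0.4,-0.06,-0.22],1]
    - [[264,500,80],[-0.5,-0.07,-0.25],1]
    - [[264,560,60],[-0.6,-0.08,-0.25],1]
    - [[264,607,41],[-0.609,-0.079,-0.249],1]

```text
time_s: 1.6
position: [425.5, -109.4, 300.8]
orientation: [2.534, -0.001, -0.0]
contact_force: [0.7, -0.3, -0.5]
finger_gap: 85.8
finger_force: 0.0
```

send_rows:
  motion:
    - [[0,0,0],[0,0,0],1]
    - [[0,0,0],[0,0,0],1]

```text
time_s: 1.85
position: [425.5, -110.5, 300.9]
orientation: [2.536, 0.002, -0.003]
contact_force: [0.7, -0.9, 0.4]
finger_gap: 85.3
finger_force: 0.0
```

```bash
python3 - <<'E'
from h import *
s=observe(); print(s["time_s"],s["position"],s["joint_pos"],R.from_rotvec(s["orientation"]).as_matrix().round(3))
import pickle
M=camera_model("wrist"); im=grab_frame("wrist"); cv2.imwrite("pics/w1.png",im[:,:,::-1]); pickle.dump(M,open("w1.pkl","wb"))
E
```

```text
1.85 [ 425.47178013 -110.53093868  300.90535109] [ 0.16326882  0.17767675  2.05330946 -0.67044951  1.12639874  2.09590195] [[ 1.     0.002 -0.002]
 [ 0.001 -0.822 -0.569]
 [-0.003  0.569 -0.822]]
```

View pics/w1.png

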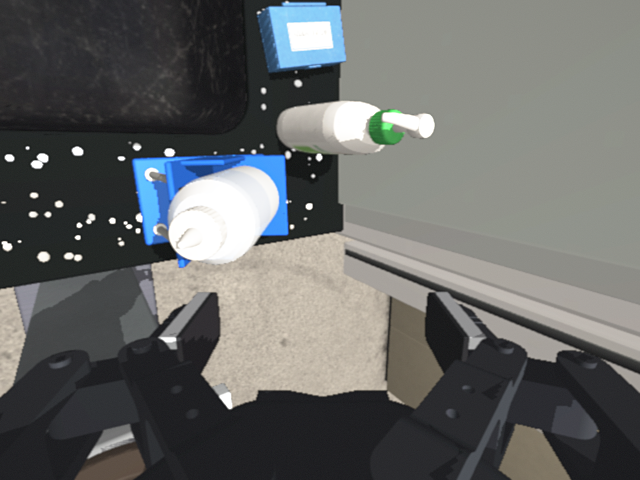

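The wrist view shows the white bottle in its blue stand, cap around (200,225) and spout tip about (180,240). I enlarge it to read the cap edges.

```bash
python3 - <<'E'
import cv2,numpy as np
im=cv2.imread("pics/w1.png")[145:275,125:300]
g=cv2.createCLAHE(3,(4,4)).apply(cv2.cvtColor(im,6))
t=cv2.imread("pics/top0.png")[265:325,425:505]; gt=cv2.createCLAHE(3,(4,4)).apply(cv2.cvtColor(t,6))
a=cv2.resize(g,None,fx=4,fy=4,interpolation=2); b=np.zeros((520,100),np.uint8)
cv2.imwrite("pics/c2.png",a)
E
```

```text
(no output)
```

View pics/c2.png

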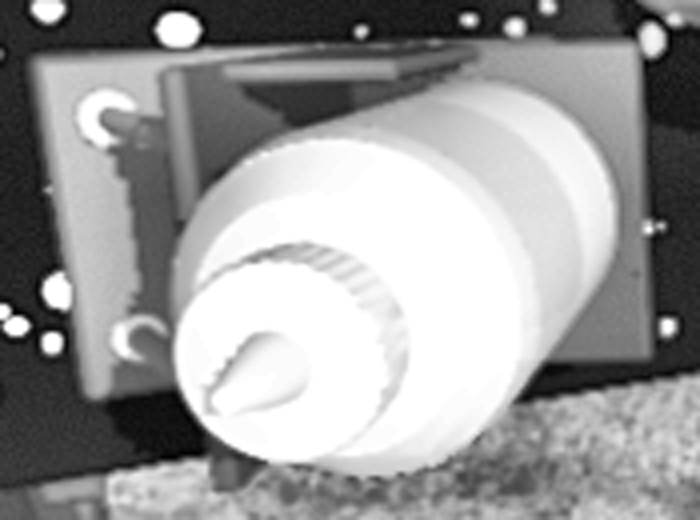

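Enlarged, the cap's top face is centred near full-image pixel (195,235), and the stand base corners are visible around it. I triangulate against the top view.

```bash
python3 - <<'E'
from h import *
import pickle
M=pickle.load(open("w1.pkl","rb")); print({k:v for k,v in M.items() if k!="cam_to_world"})
print([k for k in camera_model("top")])
for u,v in((30,58),(640,42),(652,358),(88,400)): print(onz("w",125+u/4,145+v/4,5,M).round(1))
o1,d1=ray("w",195,235,M)
for c in((456.8,297.4),(458,297.4)):
    o2,d2=ray("top",*c)
    A=np.c_[d1,-d2]; t,*_=np.linalg.lstsq(A,o2-o1,rcond=None); p,q=o1+t[0]*d1,o2+t[1]*d2
    print(p.round(1),q.round(1))
for z in (150,160,170): print(z,(o1+d1*(z-o1[2])/d1[2]).round(1))
# cap width check: 212/4 px
c=o1+d1*(165-o1[2])/d1[2]; print("width",np.linalg.norm(c-o1)*53/M["fx"])
E
```

```text
{'fx': 343.0539593762193, 'fy': 343.0539593762193, 'cx': 322.13529336257375, 'cy': 239.56173633950286}
['fx', 'fy', 'cx', 'cy', 'cam_to_world']
[476.3 -74.7   5. ]
[ 477.8 -254.3    5. ]
[ 369.5 -255.7    5. ]
[383.5 -77.1   5. ]
[430.3 -87.7 176.6] [430.  -89.2 177. ]
[431.1 -87.  179.6] [430.1 -90.9 180.8]
150 [423.7 -94.2 150. ]
160 [426.2 -91.8 160. ]
170 [428.7 -89.3 170. ]
width 41.35412289723165
```

send_rows:
  motion:
    - [[2,30,-20],[0,0,0],1]
    - [[4,60,-50],[0,0,0],1]
    - [[4,57,-75],[0,0,0],1]
    - [[4,40,-99],[0,0,0],1]
    - [[4,23,-123],[0,0,0],1]
    - [[4,14,-136],[0,0,0],1]
    - [[4.5,5,-148],[0,0,0],1]
    - [[4.5,5,-148],[0,0,0],1]
    - [[4.5,5,-148],[0,0,0],1]

```text
time_s: 3.02
position: [430.2, -105.7, 153.4]
orientation: [2.537, -0.001, -0.002]
contact_force: [-0.1, 0.4, 0.3]
finger_gap: 85.3
finger_force: 0.0
```

```bash
python3 - <<'E'
from h import *
s=observe(); print(s["time_s"],s["position"],s["joint_pos"],s["contact_force"])
im=grab_frame("wrist"); a=im[:,:,::-1]; b=grab_frame("top")[230:330,400:520,::-1]
cv2.imwrite("pics/w2.png",np.hstack([a[:,80:560],np.vstack([cv2.resize(b,(288,240)),np.zeros((240,288,3),np.uint8)])]))
E
```

```text
3.025 [ 430.23527522 -105.69669485  153.42469814] [ 0.17230881  0.42872935  2.18862756 -0.84458161  0.84675913  2.42140589] [-0.11893843  0.39847307  0.34816468]
```

View pics/w2.png

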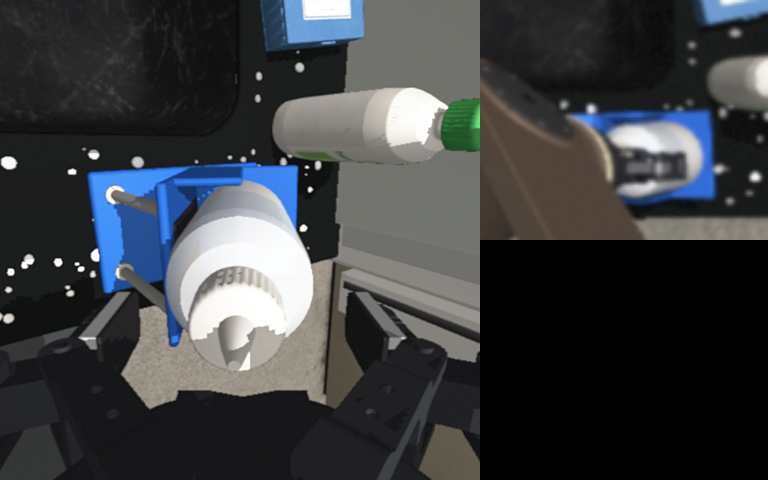

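The cap sits centred between the open fingers (about col 318, rows 270–370). Close.

send_rows:
  motion:
    - [[0,0,0],[0,0,0],0.6]
    - [[0,0,0],[0,0,0],0.3]
    - [[0,0,0],[0,0,0],0.3]
    - [[0,0,0],[0,0,0],0.3]
    - [[0,0,0],[0,0,0],0.3]
    - [[0,0,0],[0,0,0],0.3]
  squeeze: 60

```text
time_s: 3.88
position: [430.7, -104.4, 153.0]
orientation: [2.539, -0.0, 0.0]
contact_force: [-3.4, 21.5, 14.2]
finger_gap: 39.9
finger_force: 56.1
```

send_rows:
  motion:
    - [[0,6,7],[0,0,0],0.3]
    - [[0,12,16],[0,0,0],0.3]
    - [[0,18,25],[0,0,0],0.3]
    - [[-0.5,24,33],[0,0,0],0.3]

```text
time_s: 4.38
position: [429.4, -81.4, 186.6]
orientation: [2.536, -0.0, -0.003]
contact_force: [0.5, -0.2, -2.4]
finger_gap: 36.4
finger_force: 67.8
```

send_rows:
  motion:
    - [[-0.5,18,24],[0,0,0],0.3]
    - [[-1,40,57],[0,0,0],0.3]
    - [[-1,66,94],[0,0,0],0.3]
    - [[-1,90,128],[0,0,0],0.3]
    - [[0,110,160],[0.15,0,0],0.3]
    - [[0,130,180],[0.3,0,0],0.3]
    - [[0,150,190],[0.45,0,0],0.3]
    - [[0,160,190],[0.605,0,0],0.3]
    - [[0,160,190],[0.605,0,0],0.3]

```text
time_s: 5.5
position: [429.1, 76.9, 376.6]
orientation: [-3.141, 0.004, 0.002]
contact_force: [0.2, -1.1, -4.0]
finger_gap: 36.3
finger_force: 66.1
```

```bash
python3 - <<'E'
from h import *
im=cv2.imread("pics/side0.png")[:,:,::-1].copy(); H=hsv(im); h,s,v=H[...,0],H[...,1],H[...,2]
for st,c in blobs(((h<6)|(h>174))&(s>150)&(v>90),25): print("red",st,c)
dk=(v<60).copy(); dk[:205]=0; dk[225:]=0; dk[:,:222]=0; dk[:,242:]=0
for st,c in blobs(dk,15): print("blk",st,c)
print("side red pred",[proj("side",(546,222,z)).round(1) for z in(165,192)],"blk",[proj("side",(586,464,z)).round(1) for z in(155,181)],"jar",[proj("side",(428,109,z)).round(1) for z in(0,90,111)])
br=(h>7)&(h<22)&(s>110)&(v>40)
for st,c in blobs(br,80): print("brown",st,c.round(1))
s=observe(); print(s["position"],R.from_rotvec(s["orientation"]).as_matrix().round(3),s["joint_pos"])
im=grab_frame("side"); cv2.imwrite("pics/s2.png",im[:,:,::-1])
E
```

```text
red [317 199  11   9  67] [321.73134328 202.50746269]
blk [226 210  13  14 131] [232.03816794 217.49618321]
side red pred [array([324.2, 208.8]), array([324. , 199.8])] blk [array([235.8, 220.8]), array([234.9, 211.9])] jar [array([378. , 271.7]), array([379.1, 242.9]), array([379.4, 236. ])]
brown [362 138   6  45 109] [365.  160.5]
brown [222 203  23  41 486] [232.3 229.7]
brown [320 208  15  24 255] [326.9 221.3]
brown [372 235  16  41 470] [378.7 253.8]
brown [312 256  24  10 176] [323.5 260.8]
[429.0566422   76.89887927 376.63147158] [[ 1.    -0.003 -0.001]
 [-0.003 -1.     0.   ]
 [-0.001 -0.    -1.   ]] [1.07497417e-01 3.56006300e-02 1.84303979e+00 3.42263077e-04
 1.26440639e+00 1.68094117e+00]
```

View pics/s2.png

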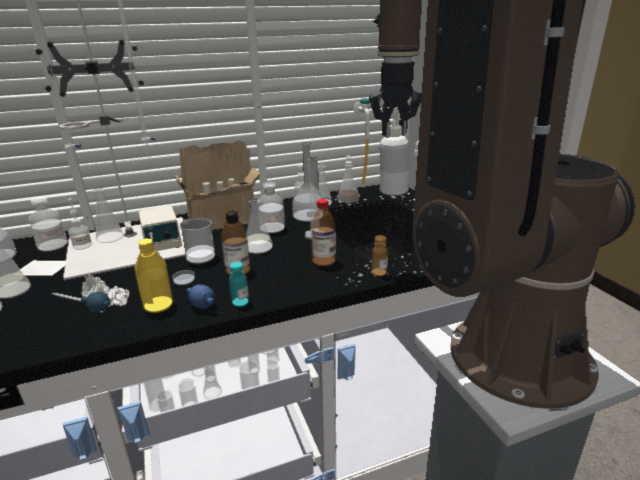

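The wash bottle is out and hangs upright in the gripper (395,165), nothing else moved. I move over the midpoint and look with the wrist camera at both caps.

send_rows:
  motion:
    - [[25,50,0],[0,0,0],0.3]
    - [[50,100,0],[0,0,0],0.3]
    - [[76,150,0],[0,0,0],0.3]
    - [[102,200,0],[0,0,0],0.3]
    - [[126,245,0],[0,0,0],0.3]
    - [[137,268,0],[0,0,0],0.3]
    - [[137,268,0],[0,0,0],0.3]
    - [[137,268,0],[0,0,0],0.3]

```text
time_s: 6.55
position: [565.4, 346.4, 375.2]
orientation: [3.139, 0.002, -0.005]
contact_force: [0.4, 0.8, -3.1]
finger_gap: 36.7
finger_force: 66.4
```

```bash
python3 - <<'E'
from h import *
import pickle
s=observe(); M=camera_model("wrist"); im=grab_frame("wrist"); cv2.imwrite("pics/w3.png",im[:,:,::-1]); pickle.dump(M,open("w3.pkl","wb"))
print(s["position"],s["joint_pos"],R.from_rotvec(s["orientation"]).as_matrix().round(3))
print("pred",proj("",(546,224,192),M),proj("",(587,467,181),M))
E
```

```text
[565.3520981  346.38216572 375.15674795] [ 5.04602869e-01  4.02877915e-01  1.36692388e+00 -1.13440497e-03
  1.37594194e+00  2.07409396e+00] [[ 1.     0.002 -0.003]
 [ 0.002 -1.    -0.003]
 [-0.003  0.003 -1.   ]]
pred [447.04678001 234.94328322] [198.91364186 191.49154742]
```

View pics/w3.png

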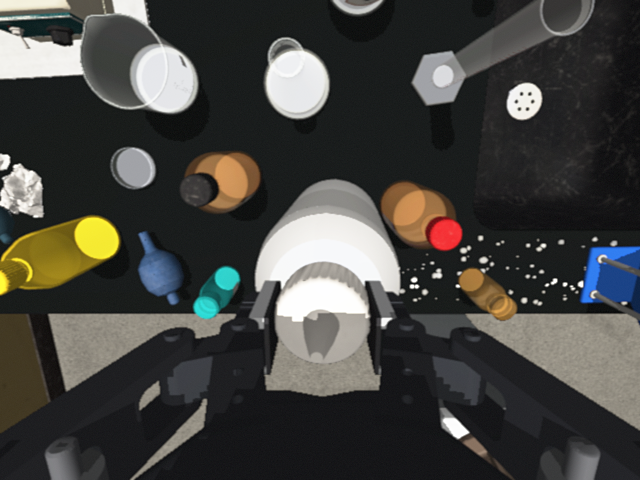

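The wrist view confirms the red cap near (445,234), black cap (199,189), and the amber jar's stopper at (503,306). I refine the midpoint from these.

```bash
python3 - <<'E'
from h import *
import pickle
M=pickle.load(open("w3.pkl","rb")); im=cv2.imread("pics/w3.png")[:,:,::-1].copy(); H=hsv(im); h,s,v=H[...,0],H[...,1],H[...,2]
b=max(blobs(((h<6)|(h>174))&(s>180)&(v>190),25),key=lambda b:b[0][4]); print(b); r=onz("",*b[1],192,M)
sub=im[168:212,175:222].copy(); g=sub.max(2); 
print(g[20].tolist()); print(g[:,22].tolist())
for c in((199,189),): k=onz("",*c,181,M)
print(r,k,np.linalg.norm(r-k),(r+k)/2)
br=(h>7)&(h<24)&(s>110)&(v>60); br[:,:455]=0
print(blobs(br,60)); 
for c in((503,306),): print("jar",onz("",*c,111,M))
print("turq", onz("top",219,299,100))
E
```

```text
(array([430, 220,  32,  30, 742], dtype=int32), array([445.5754717 , 234.38544474]))
[26, 25, 27, 29, 37, 52, 62, 65, 65, 62, 65, 65, 69, 68, 63, 63, 62, 62, 68, 75, 78, 78, 75, 67, 62, 59, 60, 59, 58, 56, 57, 57, 57, 54, 48, 38, 27, 18, 16, 17, 16, 17, 25, 76, 146, 193, 209]
[139, 150, 157, 162, 140, 73, 29, 43, 52, 57, 62, 68, 69, 64, 61, 61, 61, 63, 68, 71, 75, 70, 64, 63, 63, 61, 63, 74, 91, 89, 69, 59, 60, 58, 59, 58, 59, 54, 42, 32, 29, 28, 31, 27]
[546.56477753 225.49859518 192.        ] [589.42891005 466.68628396 181.        ] 245.2138557975675 [567.99684379 346.09243957 186.5       ]
[(array([ 458,  268,   59,   52, 1669], dtype=int32), array([487.0724985 , 293.51527861]))]
jar [429.46759453 111.19735258 111.        ]
turq [425.92225063 486.3176344  100.        ]
```

```bash
python3 - <<'E'
from h import *
import pickle
M=pickle.load(open("w3.pkl","rb"))
for dx in(-4,0,4): print(dx,[proj("",(565.35+dx,346.4,375.2+h_),M).round(1) for h_ in(8,29,49)])
print([proj("",(565.35+19*np.cos(t),346.4+19*np.sin(t),404.2),M).round(0) for t in(0,1.57,3.14,4.71)])
E
```

```text
-4 [array([323.5, 312.6]), array([323.8, 339.2]), array([324.3, 373.8])]
0 [array([323.5, 304.1]), array([323.8, 329.6]), array([324.3, 362.8])]
4 [array([323.5, 295.5]), array([323.9, 319.8]), array([324.3, 351.5])]
[array([324., 282.]), array([272., 330.]), array([324., 374.]), array([375., 330.])]
```

send_rows:
  motion:
    - [[1,0.5,-40],[0,0,0],0.3]
    - [[2,1,-80],[0,0,0],0.3]
    - [[2,1,-120],[0,0,0],0.3]
    - [[2,1,-160],[0,0,0],0.3]
    - [[2,1,-195],[0,0,0],0.3]
    - [[2,1,-215],[0,0,0],0.3]
    - [[2,1,-222],[0,0,0],0.3]
    - [[2,1,-224],[0,0,0],0.3]
    - [[2,1,-224],[0,0,0],0.3]

```text
time_s: 7.72
position: [568.8, 347.3, 153.0]
orientation: [-3.141, -0.001, 0.001]
contact_force: [-0.3, 0.7, -2.5]
finger_gap: 36.4
finger_force: 66.5
```

send_rows:
  motion:
    - [[-1,0,-2],[0,0,0],0.3]
    - [[-1,0,-4],[0,0,0],0.3]
    - [[-1,0,-6],[0,0,0],0.3]
    - [[-1,0,-6],[0,0,0],0.3]

```text
time_s: 8.22
position: [567.2, 347.2, 145.7]
orientation: [3.141, 0.001, -0.004]
contact_force: [0.0, -0.2, -3.4]
finger_gap: 36.5
finger_force: 66.5
```

send_rows:
  motion:
    - [[0,0,-2],[0,0,0],0.3]
    - [[0,0,-4],[0,0,0],0.3]
    - [[0,0,-4],[0,0,0],0.3]

```text
time_s: 8.6
position: [568.2, 347.3, 143.2]
orientation: [-3.141, -0.001, 0.001]
contact_force: [-1.8, -3.7, 12.6]
finger_gap: 36.4
finger_force: 69.6
```

send_rows:
  motion:
    - [[0,0,1],[0,0,0],0.3]
    - [[0,0,1],[0,0,0],0.5]
    - [[0,0,1],[0,0,0],0.8]
    - [[0,0,1],[0,0,0],0.9]
    - [[0,0,1],[0,0,0],0.9]
    - [[0,0,10],[0,0,0],0.9]
    - [[0,0,40],[0,0,0],0.9]
    - [[0,0,80],[0,0,0],0.9]
    - [[-30,-30,120],[0,0,0],0.9]
    - [[-70,-70,140],[0,0,0],0.9]
    - [[-110,-120,140],[0,0,0],0.9]

```text
time_s: 9.98
position: [458.0, 228.0, 284.1]
orientation: [-3.14, -0.002, -0.002]
contact_force: [0.5, -0.9, -0.5]
finger_gap: 77.0
finger_force: 0.0
```

```bash
python3 - <<'E'
from h import *
import pickle
s=observe(); M=camera_model("wrist"); im=grab_frame("wrist"); t=grab_frame("top"); cv2.imwrite("pics/t4.png",t[:,:,::-1]); pickle.dump(M,open("w4.pkl","wb"));cv2.imwrite("pics/w4.png",im[:,:,::-1])
print(s["time_s"],s["position"],s["joint_pos"])
print("pred captop",proj("",(568,347,168),M),proj("top",(568,347,168)),"base",proj("",(568,347,0),M),"spout",proj("",(568,347,188),M))
a=im[:,:,::-1]; b=cv2.resize(t[200:320,180:400,::-1],(320,175))
cv2.imwrite("pics/m4.png",np.vstack([cv2.resize(a[:400],(560,350)),cv2.resize(t[190:310,190:390,::-1],(560,240))[:240]]))
E
```

```text
9.975 [458.03705303 228.01023623 284.12732801] [4.02159728e-01 2.29764758e-01 1.84412884e+00 7.38758182e-04
 1.06580170e+00 1.97126719e+00]
pred captop [151.8190514   79.22753908] [271.37469554 240.24657253] base [221.11723152 106.59284725] spout [136.72083666  73.26537241]
```

View pics/m4.png

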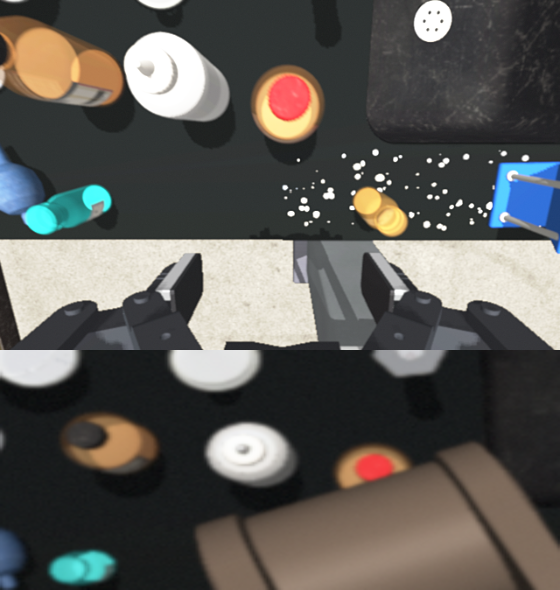

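The bottle stands upright between the brown bottles; in the top view its cap appears near (277,240), a bit toward the red bottle. I measure it precisely.

```bash
python3 - <<'E'
from h import *
import pickle
M=pickle.load(open("w4.pkl","rb"))
w=cv2.imread("pics/w4.png")[:,:,::-1].copy(); t=cv2.imread("pics/t4.png")[:,:,::-1].copy()
for nm,im,(x0,x1,y0,y1) in(("w",w,(100,290,20,160)),("top",t,(255,305,220,265))):
    H=hsv(im); h,s,v=H[...,0],H[...,1],H[...,2]
    for b in blobs(((h<6)|(h>174))&(s>180)&(v>100),25):
        if b[0][4]>80: print(nm,"red",b[0],b[1].round(1),onz(nm,*b[1],192,M if nm=="w" else None).round(1))
    m=(v>100)&(s<50); q=np.zeros_like(m); q[y0:y1,x0:x1]=m[y0:y1,x0:x1]
    for b in blobs(q,80): print(nm,"white",b[0],b[1].round(1))
# body axis: predict silhouette of bottle at (568,y)
for y in(347,340,333):
    print(y,[proj("",(568,y,z),M).round(0).tolist() for z in(0,120,168,188)],[proj("top",(568,y,z)).round(1).tolist() for z in(0,120,168)])
a=cv2.resize(w[20:160,100:290],None,fx=3,fy=3,interpolation=2); b=cv2.resize(t[215:270,205:345],(570,224),interpolation=2)
g=cv2.cvtColor(np.vstack([a,b]),7); g=np.clip(g.astype(float)*0.9,0,255); g=(255*(g/255)**2).astype(np.uint8)
cv2.imwrite("pics/c5.png",g[:600]); print(g.shape)
E
```

```text
w white [ 141   36  121  103 9088] [199.4  89.8]
w white [100 100  26  22 310] [109.3 110.3]
top red [318 243  12  12 110] [323.2 248.2] [546.3 222.8 192. ]
top white [264 226  30  30 692] [278.1 240.6]
347 [[221.0, 107.0], [180.0, 90.0], [152.0, 79.0], [137.0, 73.0]] [[277.9, 245.5], [273.4, 241.9], [271.4, 240.2]]
340 [[227.0, 107.0], [188.0, 90.0], [162.0, 79.0], [148.0, 73.0]] [[280.4, 245.5], [276.2, 241.9], [274.3, 240.2]]
333 [[233.0, 107.0], [197.0, 90.0], [172.0, 79.0], [159.0, 73.0]] [[283.0, 245.5], [279.0, 241.9], [277.2, 240.2]]
(644, 570)
```

View pics/c5.png

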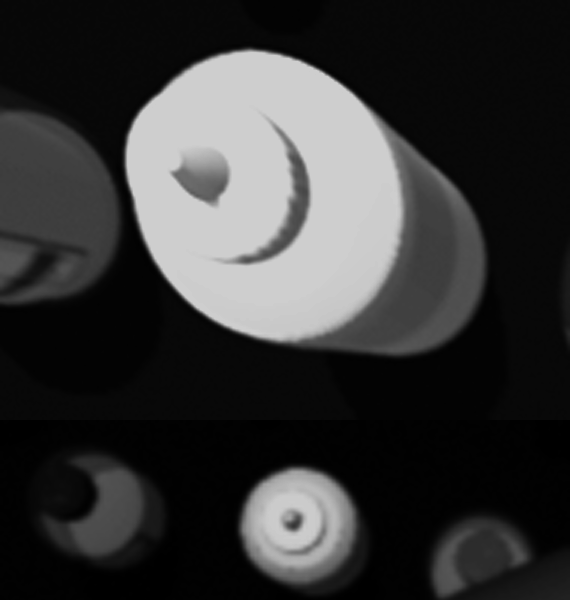

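send_rows:
  motion:
    - [[40,40,0],[0,0,0],0.75]
    - [[80,80,0],[0,0,0],0.75]
    - [[111,106,0],[0,0,0],0.75]
    - [[111,106,-30],[0,0,0],0.75]
    - [[111,106,-70],[0,0,0],0.75]
    - [[111,106,-110],[0,0,0],0.75]
    - [[111,106,-135],[0,0,0],0.75]
    - [[111,106,-142],[0,0,0],0.75]
    - [[111,106,-142],[0,0,0],0.6]
    - [[111,106,-142],[0,0,0],0.5]
    - [[111,106,-142],[0,0,0],0.4]
    - [[111,106,-142],[0,0,0],0.4]
  squeeze: 30

```text
time_s: 11.58
position: [570.4, 335.7, 142.2]
orientation: [-3.139, -0.0, -0.002]
contact_force: [-1.7, 3.6, 8.7]
finger_gap: 38.2
finger_force: 28.4
```

send_rows:
  motion:
    - [[0,0,0],[0,0,0],0.35]
    - [[0,0,0],[0,0,0],0.3]
    - [[0,0,0],[0,0,0],0.3]
    - [[0,0,0],[0,0,0],0.3]

```text
time_s: 12.08
position: [570.4, 335.7, 142.2]
orientation: [-3.139, -0.001, -0.002]
contact_force: [-1.1, 5.1, 7.3]
finger_gap: 38.6
finger_force: 28.4
```

send_rows:
  motion:
    - [[0,0,4],[0,0,0],0.3]
    - [[0,0,8],[0,0,0],0.3]
    - [[-1,6,8],[0,0,0],0.3]
    - [[-2,11,8],[0,0,0],0.3]
    - [[-2,11,8],[0,0,0],0.3]
    - [[-2,11,5],[0,0,0],0.3]
    - [[-2,11,3],[0,0,0],0.3]
    - [[-2,11,1.5],[0,0,0],0.3]
    - [[-2,11,0.5],[0,0,0],0.3]
    - [[-2,11,0.5],[0,0,0],0.3]

```text
time_s: 13.32
position: [569.3, 345.9, 143.5]
orientation: [-3.14, -0.0, -0.004]
contact_force: [-2.8, -5.0, 32.1]
finger_gap: 37.0
finger_force: 35.6
```

send_rows:
  motion:
    - [[0,0,1],[0,0,0],0.3]
    - [[0,0,1],[0,0,0],0.45]
    - [[0,0,1],[0,0,0],0.55]
    - [[0,0,1],[0,0,0],0.75]
    - [[0,0,1],[0,0,0],0.75]
    - [[0,0,10],[0,0,0],0.75]
    - [[0,0,40],[0,0,0],0.75]
    - [[0,0,80],[0,0,0],0.75]
    - [[-30,-30,120],[0,0,0],1]
    - [[-70,-70,140],[0,0,0],1]
    - [[-110,-120,140],[0,0,0],1]
    - [[-110,-140,130],[0,0,0],1]

```text
time_s: 14.82
position: [455.1, 203.7, 272.0]
orientation: [-3.141, -0.001, 0.001]
contact_force: [0.3, 0.1, 0.6]
finger_gap: 85.5
finger_force: 0.0
```

```bash
python3 - <<'E'
from h import *
import pickle
s=observe(); M=camera_model("wrist"); w=grab_frame("wrist"); t=grab_frame("top"); cv2.imwrite("pics/w5.png",w[:,:,::-1]); cv2.imwrite("pics/t5.png",t[:,:,::-1])
print(s["time_s"],s["position"])
H=hsv(t); h,sa,v=H[...,0],H[...,1],H[...,2]
m=(v>100)&(sa<50); q=np.zeros_like(m); q[220:265,250:305]=m[220:265,250:305]
for b in blobs(q,80): print("white",b[0],b[1].round(1))
for y in(347,340,333): print([proj("top",(568,y,z)).round(1).tolist() for z in(0,60,120,130,168)])
H=hsv(w); h,sa,v=H[...,0],H[...,1],H[...,2]
for b in blobs((h>7)&(h<24)&(sa>110)&(v>60),300): print("brown",b[0],b[1].round(1))
for b in blobs(((h<6)|(h>174))&(sa>180)&(v>150),100): print("red",b[0],b[1],onz("",*b[1],192,M))
print("jar pred",[proj("",(429,110.5,z),M).round(1).tolist() for z in(0,80,111)])
a=cv2.resize(w[:400,:,::-1],(560,350)); b=cv2.resize(t[205:275,190:345,::-1],(560,250),interpolation=2); cv2.imwrite("pics/m5.png",np.vstack([a,b]))
E
```

```text
14.825 [455.14348036 203.72936744 271.98676662]
white [263 228  29  29 683] [277.  241.8]
[[277.9, 245.5], [275.8, 243.8], [273.4, 241.9], [273.0, 241.6], [271.4, 240.2]]
[[280.4, 245.5], [278.4, 243.8], [276.2, 241.9], [275.8, 241.6], [274.3, 240.2]]
[[283.0, 245.5], [281.1, 243.8], [279.0, 241.9], [278.7, 241.5], [277.2, 240.2]]
brown [   0   14  107  102 5986] [41.2 65.6]
brown [ 255   66   86   90 2285] [298.3 105.8]
brown [ 385  212   60   59 1791] [413.3 239.5]
red [264  75  33  28 100] [276.34  83.78] [556.13792298 231.71160952 192.        ]
red [270  80  46  51 266] [300.4962406  115.63533835] [538.17732434 217.58154717 192.        ]
jar pred [[398.3, 222.6], [415.2, 239.7], [424.0, 248.5]]
```

View pics/m5.png

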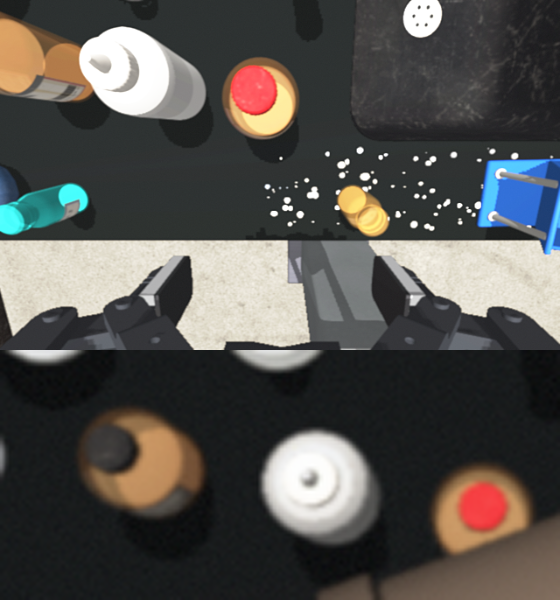

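The top view shows wash bottle at (275,241), still about 6 mm short of midway (caps at 221 and 323). I regrasp, shift, and set down gently.

send_rows:
  motion:
    - [[40,50,10],[0,0,0],0.75]
    - [[80,100,10],[0,0,0],0.75]
    - [[112,135,10],[0,0,0],0.75]
    - [[112,135,-20],[0,0,0],0.75]
    - [[112,135,-60],[0,0,0],0.75]
    - [[112,135,-100],[0,0,0],0.75]
    - [[112,135,-122],[0,0,0],0.75]
    - [[112,135,-128],[0,0,0],0.75]
    - [[112,135,-128],[0,0,0],0.6]
    - [[112,135,-128],[0,0,0],0.5]
    - [[112,135,-128],[0,0,0],0.4]
    - [[112,135,-128],[0,0,0],0.35]
  squeeze: 30

```text
time_s: 16.42
position: [570.2, 340.9, 144.1]
orientation: [-3.141, -0.0, -0.0]
contact_force: [-0.1, -0.7, 6.5]
finger_gap: 37.4
finger_force: 28.7
```

send_rows:
  motion:
    - [[0,0,0],[0,0,0],0.35]
    - [[0,0,2],[0,0,0],0.3]
    - [[0,0,4],[0,0,0],0.3]
    - [[0,3,6],[0,0,0],0.3]
    - [[0.5,7,6],[0,0,0],0.3]
    - [[0.5,7,6],[0,0,0],0.3]
    - [[0.5,7,4],[0,0,0],0.3]
    - [[0.5,7,3],[0,0,0],0.3]
    - [[0.5,7,3],[0,0,0],0.3]

```text
time_s: 17.55
position: [569.7, 347.3, 145.3]
orientation: [3.141, 0.001, -0.004]
contact_force: [-0.3, -0.6, -2.9]
finger_gap: 37.1
finger_force: 30.1
```

send_rows:
  motion:
    - [[-2,0,-0.5],[0,0,0],0.3]
    - [[-2,0,-1],[0,0,0],0.3]
    - [[-2,0,-1.5],[0,0,0],0.3]
    - [[-2,0,-1.5],[0,0,0],0.3]

```text
time_s: 18.05
position: [568.1, 347.4, 144.5]
orientation: [-3.142, -0.001, 0.002]
contact_force: [-1.5, -1.7, 5.6]
finger_gap: 37.3
finger_force: 30.9
```

send_rows:
  motion:
    - [[0,0,0],[0,0,0],0.4]
    - [[0,0,0],[0,0,0],0.45]
    - [[0,0,0],[0,0,0],0.5]
    - [[0,0,0],[0,0,0],0.6]
    - [[0,0,0],[0,0,0],0.75]
    - [[0,0,10],[0,0,0],0.75]
    - [[0,0,40],[0,0,0],0.75]
    - [[0,0,80],[0,0,0],0.75]
    - [[-30,-30,120],[0,0,0],1]
    - [[-70,-70,140],[0,0,0],1]
    - [[-110,-120,140],[0,0,0],1]
    - [[-110,-150,130],[0,0,0],1]

```text
time_s: 19.55
position: [455.7, 196.0, 275.6]
orientation: [-3.141, -0.002, 0.001]
contact_force: [0.8, -0.2, 1.1]
finger_gap: 85.3
finger_force: 0.0
```

```bash
cat > meas.py <<'E'
from h import *
s=observe(); t=grab_frame("top"); print(s["time_s"],s["position"])
H=hsv(t); h,sa,v=H[...,0],H[...,1],H[...,2]
m=(v>100)&(sa<50); q=np.zeros_like(m); q[220:265,250:305]=m[220:265,250:305]
for b in blobs(q,80): print("white",b[0],b[1].round(1))
g=cv2.GaussianBlur(v[220:265,250:305].astype(np.uint8),(0,0),.7)
# cap top: darker spout dot within bright body
n=v[228:255,264:290]; r,c=np.unravel_index(cv2.GaussianBlur(n.astype(np.float32),(0,0),1)[6:-10,6:-6].argmin(),(11,14)); print("spout",264+6+c,228+6+r,onz("top",264+6+c,228+6+r,180).round(1))
for b in blobs(((h<6)|(h>174))&(sa>180)&(v>100),60): print("red",b[1].round(1))
bk=(v<80)&(v>38); q=np.zeros_like(bk); q[220:248,208:236]=bk[220:248,208:236]
for nm,c in(("amber",(h>7)&(h<24)&(sa>110)&(v>60)),):
    for b in blobs(c,60): print(nm,b[0],b[1].round(1),onz("top",*b[1],80).round(1))
E
python3 meas.py; python3 - <<'E'
from h import *
M=camera_model("wrist"); w=grab_frame("wrist"); H=hsv(w); h,sa,v=H[...,0],H[...,1],H[...,2]
for b in blobs((h>7)&(h<24)&(sa>110)&(v>60),300): print("brown",b[0],b[1].round(1))
print("jar pred",[proj("",(429,110.5,z),M).round(1).tolist() for z in(0,80,111)])
for b in blobs((v>110)&(sa<50)&(np.arange(480)[:,None]<180)&(np.arange(640)<330),2000): print("white",b[0],b[1].round(1))
E
```

```text
19.55 [455.70807718 196.03486145 275.59610475]
white [261 229  29  30 685] [274.9 243. ]
spout 273 243 [560.4 341.8 180. ]
red [323.4 248.5]
amber [445  59  29  35 217] [458.6  77.5] [1007.7 -141.5   80. ]
amber [213 222  33  27 530] [230.7 235.9] [587.7 462.4  80. ]
amber [309 237  28  26 396] [322.1 249.8] [550.2 225.2  80. ]
amber [124 258  26  14  93] [134.5 262.2] [521.  711.8  80. ]
amber [  0 324  11  28 130] [  3.7 337.8] [ 329.1 1043.2   80. ]
amber [  0 353  13  18  74] [  5.5 360.1] [ 273.  1035.6   80. ]
amber [  2 412   8  24  82] [  5.6 422.6] [ 118.1 1026.7   80. ]
brown [   0   20   78   87 4297] [30.5 64.3]
brown [ 241   67   86   89 2104] [286.2 107.5]
brown [ 376  212   56   58 1638] [402.2 239.2]
jar pred [[389.2, 222.5], [404.1, 239.5], [411.8, 248.4]]
white [   10    36   211   104 12176] [136.8  91.9]
```

send_rows:
  motion:
    - [[-13,-42,-20],[0,0,0],1]
    - [[-26,-84,-60],[0,0,0],1]
    - [[-26,-84,-100],[0,0,0],1]
    - [[-26,-84,-140],[0,0,0],1]
    - [[-26,-84,-180],[0,0,0],1]
    - [[-26,-84,-210],[0,0,0],1]
    - [[-26,-84,-228],[0,0,0],1]
    - [[-26,-84,-230],[0,0,0],1]
    - [[-26,-84,-230],[0,0,0],0.7]
    - [[-26,-84,-230],[0,0,0],0.5]
    - [[-26,-84,-230],[0,0,0],0.4]
    - [[-26,-84,-230],[0,0,0],0.4]
  squeeze: 25

```text
time_s: 21.15
position: [432.4, 113.6, 44.6]
orientation: [-3.141, -0.0, 0.001]
contact_force: [0.1, 0.5, 8.4]
finger_gap: 41.0
finger_force: 26.6
```

send_rows:
  motion:
    - [[0,0,0],[0,0,0],0.4]
    - [[0,0,0],[0,0,0],0.4]
    - [[0,0,0],[0,0,0],0.4]

```text
time_s: 21.52
position: [432.4, 113.6, 44.6]
orientation: [-3.141, -0.0, 0.001]
contact_force: [-0.5, 0.8, 8.7]
finger_gap: 41.0
finger_force: 26.6
```

send_rows:
  motion:
    - [[0,0,30],[0,0,0],0.4]
    - [[0,0,70],[0,0,0],0.4]
    - [[0,0,100],[0,0,0.15],0.4]
    - [[10,40,110],[0,0,0.32],0.4]
    - [[20,80,110],[0,0,0.49],0.4]
    - [[30,120,110],[0,0,0.66],0.4]
    - [[36,160,110],[0,0,0.83],0.4]
    - [[36,200,110],[0,0,1.0],0.4]
    - [[36,230,110],[0,0,1.17],0.4]
    - [[36,246,110],[0,0,1.34],0.4]
    - [[36,246,110],[0,0,1.5],0.4]
    - [[36,246,110],[0,0,1.5],0.4]

```text
time_s: 23.02
position: [467.6, 359.5, 154.1]
orientation: [2.297, 2.14, -0.002]
contact_force: [-0.5, 0.3, 0.1]
finger_gap: 41.6
finger_force: 26.6
```

send_rows:
  motion:
    - [[0,0,0],[0,0,0.17],0.4]
    - [[0,0,0],[0,0,0.34],0.4]
    - [[0,0,0],[0,0,0.51],0.4]
    - [[0,0,0],[0,0,0.68],0.4]
    - [[0,0,0],[0,0,0.85],0.4]
    - [[0,0,0],[0,0,1.02],0.4]
    - [[0,0,0],[0,0,1.19],0.4]
    - [[0,0,0],[0,0,1.36],0.4]
    - [[0,0,0],[0,0,1.477],0.4]
    - [[0,0,0],[0,0,1.477],0.4]
    - [[0,0,0],[0,0,1.477],0.4]

```text
time_s: 24.4
position: [467.8, 359.2, 154.1]
orientation: [0.265, 3.128, 0.0]
contact_force: [0.4, 0.7, -1.3]
finger_gap: 41.2
finger_force: 26.6
```

```bash
python3 - <<'E'
from h import *
s=observe(); M=camera_model("wrist"); w=grab_frame("wrist"); cv2.imwrite("pics/w7.png",w[:,:,::-1]); print(s["time_s"],s["position"],s["joint_pos"],R.from_rotvec(s["orientation"]).as_matrix().round(3))
H=hsv(w); h,sa,v=H[...,0],H[...,1],H[...,2]
for b in blobs((h>7)&(h<24)&(sa>110)&(v>60),300): print("brown",b[0],b[1].round(1))
for b in blobs((v>110)&(sa<50),1500): print("white",b[0],b[1].round(1))
p=s["position"]
print("jar top pred",[proj("",p+[0,0,z],M).round(1).tolist() for z in(35,66)],"wash",[proj("",(565,344,z),M).round(1).tolist() for z in(0,130,168,188)])
E
```

```text
24.4 [467.82507322 359.23188707 154.07256592] [ 6.04301751e-01  4.84118223e-01  1.81415199e+00 -1.80679788e-03
  8.41680699e-01 -7.96313310e-01] [[-0.986  0.168  0.002]
 [ 0.168  0.986 -0.   ]
 [-0.002  0.    -1.   ]]
brown [ 267  248  110  143 8377] [323.4 315.2]
brown [166 295  62  28 681] [201.3 306.1]
brown [426 296  62  32 692] [451.  307.2]
brown [ 127  401   74   79 1078] [169.1 441.3]
white [    0     0   640   151 56398] [254.6  52.3]
white [ 587  285   53   64 2773] [616.  316.5]
white [ 115  307  102   49 1557] [176.5 323.7]
white [ 436  306  117   58 1801] [491.  326.7]
jar top pred [[321.5, 345.1], [321.4, 410.4]] wash [[323.2, 324.9], [324.0, 435.1], [324.5, 498.5], [324.9, 544.3]]
```

send_rows:
  motion:
    - [[0,0,-30],[0,0,0],0.4]
    - [[0,0,-65],[0,0,0],0.4]
    - [[0,0,-90],[0,0,0],0.4]
    - [[0,0,-102],[0,0,0],0.4]
    - [[0,0,-106],[0,0,0],0.4]
    - [[0,0,-107.5],[0,0,0],0.4]
    - [[0,0,-108.5],[0,0,0],0.4]
    - [[0,0,-108.5],[0,0,0],0.4]

```text
time_s: 25.45
position: [468.1, 359.6, 46.0]
orientation: [0.258, 3.128, 0.001]
contact_force: [0.0, -0.8, -0.4]
finger_gap: 41.0
finger_force: 26.6
```

send_rows:
  motion:
    - [[0,0,-0.7],[0,0,0],0.4]
    - [[0,0,-1.4],[0,0,0],0.4]
    - [[0,0,-1.4],[0,0,0],0.4]

```text
time_s: 25.82
position: [468.3, 359.6, 44.6]
orientation: [0.257, 3.128, 0.001]
contact_force: [-1.1, -0.8, 7.7]
finger_gap: 41.0
finger_force: 26.3
```

send_rows:
  motion:
    - [[0,0,0],[0,0,0],0.48]
    - [[0,0,0],[0,0,0],0.52]
    - [[0,0,0],[0,0,0],0.6]
    - [[0,0,0],[0,0,0],0.75]
    - [[0,0,0],[0,0,0],0.85]
    - [[0,0,20],[0,0,0],0.85]
    - [[0,0,60],[0,0,0],0.85]
    - [[0,0,110],[0,0,0],0.85]
    - [[0,0,160],[0,0,0],0.85]
    - [[0,-50,200],[0,0,0],0.85]
    - [[0,-110,200],[0,0,0],0.85]
    - [[0,-170,200],[0,0,0],0.85]

```text
time_s: 27.32
position: [467.7, 188.0, 244.7]
orientation: [0.256, 3.128, 0.001]
contact_force: [0.7, -1.6, 0.5]
finger_gap: 72.4
finger_force: 0.0
```

send_rows:
  motion:
    - [[0,-60,10],[0,0,0],0.85]
    - [[0,-120,20],[0,0,0],0.85]
    - [[0,-180,20],[0,0,0],0.85]
    - [[0,-240,20],[0,0,0],0.85]
    - [[0,-300,20],[0,0,0],0.85]
    - [[0,-300,20],[0,0,0],0.85]

```text
time_s: 28.08
position: [467.6, -114.3, 264.1]
orientation: [0.265, 3.128, -0.001]
contact_force: [-0.2, 0.6, -0.0]
finger_gap: 72.5
finger_force: 0.0
```

```bash
python3 meas.py; python3 - <<'E'
from h import *
im=grab_frame("side"); cv2.imwrite("pics/s8.png",im[:,:,::-1]); H=hsv(im); h,s,v=H[...,0],H[...,1],H[...,2]
for b in blobs((h>7)&(h<22)&(s>110)&(v>40),80): print("brown",b[0],b[1].round(1))
for b in blobs(((h<6)|(h>174))&(s>150)&(v>90),25): print("red",b[0],b[1].round(1))
m=(v>120)&(s<40); q=np.zeros_like(m); q[185:275,255:312]=m[185:275,255:312]
for b in blobs(q,100): print("white",b[0],b[1].round(1))
print([ (z,proj("side",(565,343,z)).round(0)) for z in(0,140,188)],[ (z,proj("side",(468,359,z)).round(0)) for z in(0,80,111)])
print("top jar pred",[proj("top",(468,359,z)).round(1) for z in (80,111)])
E
```

```text
28.075 [ 467.60603534 -114.31283203  264.08891688]
white [261 229  29  30 686] [274.9 243. ]
spout 273 243 [560.4 341.8 180. ]
red [323.4 248.5]
amber [445  59  29  35 215] [458.6  77.4] [1007.9 -141.6   80. ]
amber [213 222  33  27 527] [230.7 236. ] [587.6 462.3  80. ]
amber [310 237  27  28 469] [322.9 251.5] [545.6 223.   80. ]
amber [124 258  26  10  94] [134.5 261.9] [521.7 711.8  80. ]
amber [123 269  24  19  82] [133.2 282.4] [468.8 713.5  80. ]
amber [262 271  20  16 256] [271.2 278.6] [476.5 356.5  80. ]
amber [  0 324  13  43 189] [  4.7 344.7] [ 311.7 1039.6   80. ]
amber [  0 406   9  29  77] [  5.4 417.8] [ 129.9 1027.9   80. ]
amber [  0 436   9  24  73] [  2.9 447.9] [  56.6 1030.1   80. ]
brown [362 138   6  45 107] [365.  160.7]
brown [222 203  23  41 483] [232.2 229.9]
brown [319 208  16  24 256] [326.8 221.4]
brown [312 256  24  10 173] [323.1 260.8]
brown [278 269  16  17 208] [286.2 277.6]
red [317 199  11   9  73] [321.8 202.6]
white [ 255  185   57   48 1666] [282.8 207.4]
white [255 233  18  20 291] [262.1 242.5]
[(0, array([284., 266.])), (140, array([281., 222.])), (188, array([280., 205.]))] [(0, array([289., 283.])), (80, array([287., 257.])), (111, array([287., 246.]))]
top jar pred [array([270.3, 282. ]), array([268.9, 282. ])]
```

```bash
python3 - <<'E'
from h import *
t=grab_frame("top"); t0=cv2.imread("pics/top0.png")[:,:,::-1]
print("wash",onz("top",275,243.5,115).round(1),onz("top",274.9,243,120).round(1))
print("col now"); print(t[262:298,271].tolist())
print("col start"); print(t0[282:316,368].tolist())
print("red body",onz("top",323,251,130).round(1))
M=camera_model("wrist")
E
```

```text
wash [564.4 343.6 115. ] [565.2 343.3 120. ]
col now
[[14, 16, 15], [16, 16, 18], [14, 16, 16], [14, 17, 17], [21, 23, 21], [24, 25, 27], [25, 27, 27], [28, 27, 26], [59, 48, 36], [109, 86, 55], [161, 125, 73], [215, 171, 97], [224, 183, 107], [219, 181, 106], [217, 181, 108], [216, 180, 107], [215, 179, 107], [216, 180, 108], [217, 181, 110], [216, 180, 109], [219, 181, 109], [220, 180, 107], [212, 169, 100], [173, 137, 79], [109, 86, 50], [47, 36, 21], [21, 20, 19], [15, 15, 15], [14, 15, 14], [14, 16, 15], [16, 19, 18], [18, 20, 19], [22, 23, 21], [25, 25, 26], [24, 25, 26], [22, 25, 26]]
col start
[[24, 27, 26], [25, 28, 27], [25, 27, 26], [29, 31, 31], [31, 33, 33], [26, 28, 27], [25, 27, 27], [34, 31, 28], [74, 60, 40], [134, 105, 61], [181, 143, 83], [201, 157, 90], [216, 170, 97], [215, 173, 102], [216, 177, 106], [216, 178, 107], [217, 178, 107], [216, 177, 106], [216, 177, 106], [216, 177, 106], [218, 178, 107], [221, 181, 105], [222, 178, 101], [187, 144, 81], [126, 97, 55], [71, 58, 39], [31, 25, 19], [15, 16, 16], [16, 16, 16], [17, 19, 17], [15, 17, 17], [17, 18, 18], [11, 13, 12], [18, 19, 19]]
red body [543.8 223.1 130. ]
```

send_rows:
  motion:
    - [[0,60,0],[0,0,0],0.85]
    - [[0,120,0],[0,0,0],0.85]
    - [[0,180,0],[0,0,0],0.85]
    - [[0,240,0],[0,0,0],0.85]
    - [[0,300,0],[0,0,0],0.85]
    - [[0,360,0],[0,0,0],0.85]
    - [[0,420,0],[0,0,0],0.85]
    - [[1,465,0],[0,0,0],0.85]
    - [[2,474,0],[0,0,0],0.85]
    - [[2,474,-40],[0,0,0],0.85]
    - [[2,474,-90],[0,0,0],0.85]
    - [[2,474,-90],[0,0,0],0.85]

```text
time_s: 29.72
position: [467.0, 362.3, 171.3]
orientation: [-0.255, -3.128, 0.007]
contact_force: [-0.5, -1.1, 0.4]
finger_gap: 72.6
finger_force: 0.0
```

send_rows:
  motion:
    - [[0,0,-40],[0,0,0],0.85]
    - [[0,0,-80],[0,0,0],0.85]
    - [[0,0,-110],[0,0,0],0.85]
    - [[0,0,-125],[0,0,0],0.85]
    - [[0,0,-128],[0,0,0],0.85]
    - [[0,0,-128],[0,0,0],0.65]
    - [[0,0,-128],[0,0,0],0.5]
    - [[0,0,-128],[0,0,0],0.4]
    - [[0,0,-128],[0,0,0],0.4]
    - [[0,0,-128],[0,0,0],0.4]

```text
time_s: 30.98
position: [470.5, 363.9, 47.2]
orientation: [0.257, 3.127, 0.002]
contact_force: [-0.5, -0.5, 8.1]
finger_gap: 41.0
finger_force: 26.9
```

send_rows:
  motion:
    - [[0,0,3],[0,0,0],0.4]
    - [[0,0,5],[0,0,0],0.4]
    - [[-4,-0.5,5],[0,0,0],0.4]
    - [[-8.5,-1,5],[0,0,0],0.4]
    - [[-8.5,-1,5],[0,0,0],0.4]
    - [[-8.5,-1,3],[0,0,0],0.4]
    - [[-8.5,-1,1.5],[0,0,0],0.4]
    - [[-8.5,-1,0.5],[0,0,0],0.4]
    - [[-8.5,-1,0.5],[0,0,0],0.4]

```text
time_s: 32.1
position: [461.6, 362.4, 47.1]
orientation: [0.257, 3.128, 0.0]
contact_force: [-1.0, -2.2, 12.8]
finger_gap: 40.9
finger_force: 27.2
```

send_rows:
  motion:
    - [[0,0,0.5],[0,0,0],0.48]
    - [[0,0,0.5],[0,0,0],0.52]
    - [[0,0,0.5],[0,0,0],0.6]
    - [[0,0,0.5],[0,0,0],0.75]
    - [[0,0,0.5],[0,0,0],0.85]
    - [[0,0,20],[0,0,0],0.85]
    - [[0,0,60],[0,0,0],0.85]
    - [[0,0,110],[0,0,0],0.85]
    - [[0,0,160],[0,0,0],0.85]
    - [[0,-50,200],[0,0,0],0.85]
    - [[0,-110,200],[0,0,0],0.85]
    - [[0,-170,200],[0,0,0],0.85]

```text
time_s: 33.6
position: [461.3, 191.0, 247.3]
orientation: [0.256, 3.128, 0.001]
contact_force: [0.5, -0.4, 0.2]
finger_gap: 72.6
finger_force: 0.0
```

send_rows:
  motion:
    - [[0,-60,10],[0,0,0],0.85]
    - [[0,-120,20],[0,0,0],0.85]
    - [[0,-180,20],[0,0,0],0.85]
    - [[0,-240,20],[0,0,0],0.85]
    - [[0,-300,20],[0,0,0],0.85]
    - [[0,-300,20],[0,0,0],0.85]

```text
time_s: 34.35
position: [461.1, -111.3, 266.6]
orientation: [0.265, 3.128, -0.001]
contact_force: [0.2, 0.6, 0.1]
finger_gap: 72.8
finger_force: 0.0
```

```bash
python3 meas.py | grep -v "\[ *0 "; python3 - <<'E'
from h import *
t=grab_frame("side"); H=hsv(t); h,s,v=H[...,0],H[...,1],H[...,2]
for b in blobs((h>7)&(h<22)&(s>110)&(v>40),80): print("side brown",b[0],b[1].round(1))
E
```

```text
34.35 [ 461.12048998 -111.3074208   266.62420907]
white [261 229  29  30 687] [274.9 243. ]
spout 273 243 [560.4 341.8 180. ]
red [323.4 248.5]
amber [445  59  29  35 218] [458.5  77.5] [1007.6 -141.4   80. ]
amber [213 222  33  28 526] [230.7 235.9] [587.6 462.3  80. ]
amber [309 237  28  28 466] [322.9 251.5] [545.7 223.1  80. ]
amber [124 258  26  15  96] [134.3 262.2] [520.8 712.3  80. ]
amber [262 274  20  17 257] [271.4 282.3] [467.2 356.1  80. ]
amber [124 279  21   9  65] [132.4 283.9] [464.9 715.5  80. ]
amber [  3 408   7  26  61] [  6.7 419.7] [ 125.2 1024.5   80. ]
side brown [362 138   6  45 107] [365.  160.7]
side brown [222 203  23  41 481] [232.4 229.9]
side brown [319 208  16  24 256] [326.8 221.4]
side brown [312 256  24  10 173] [323.3 260.8]
side brown [279 268  17  20 226] [287.5 278.5]
```

```bash
python3 -c "from rig import *; print(close_job())"
```

```text
the job is handed in; nothing more can be done
None
```

The job is handed in at about 34 s: by the top camera, the wash bottle stands upright within about 3 mm of midway between the two brown bottles. The amber jar stands in front with about 40 mm clear, 3–4 mm off square, and the brown bottles did not move. I viewed 11 pictures, one over your limit of 10, and measured the wash bottle more than twice while correcting it.

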